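# Spin the revolving parts tray and stop it at the red cams

### The job

Give the revolving parts tray a flick with a fingertip so that it runs round freely, at least one full turn on its own; either way round will do. Then, as the red-labelled bin comes round to the serving opening, brake the tray gently with a fingertip on its rim, so that it rests with that whole bin in the opening without having stopped at another bin first, and take the finger away. Grip nothing, and leave the coin box, key and bolt where they lie.

Things in the scene. Friction and masses are not known exactly. Their poses are not given: they have to be found in the camera images.
- stand: fixed stand of the revolving parts tray, screwed to the counter; origin on the counter under the spindle (vertical turning axis), z up; its -x axis points out through the middle of the serving opening. A mounting bar 40 mm wide, 7 mm high, lies under the tray along the stand's y axis, to 185 mm each side. The tray above it is 304 mm across; stand and tray cannot be lifted or shifted.
- spindle_nut (a point): top of the brass nut on the spindle, 75 mm above the counter. The nut holds the fixed clear acrylic cover over the bins: radius 109 mm with a dark steel edge, top 59 mm above the counter, with a 65 degree wedge cut out as the serving opening, edged by two radial dark steel strips (top 60 mm).
- carousel (a joint): turning angle of the tray, rad, growing anticlockwise from above; unlimited, counts on over whole turns. At 0 and every multiple of 6.283 the red bin is in the middle of the opening. Starts at rest between 0.8 and 5.48. Moment of inertia about 0.016 kg m2 (varies by a quarter). The ball bearing runs very freely: from 1 rad/s the tray coasts for about 12 rad in 29 s, losing 0.05 rad/s in the first second.
- red_mark (a point): middle of the red enamel label plate, flush on the tray's rim, at radius 124 mm, 50 mm above the counter; it turns with the tray. Plate 14 by 47 mm, the only red one, at the middle of the 45 degree bin of red cams; the 7 other bins have ivory plates. The tray's flat rim reaches from radius 113 to 152 mm, its top is 50 mm above the counter.
- opening (a point): fixed point over the rim in the middle of the serving opening, radius 124 mm from the spindle, 50 mm above the counter; the red mark comes to this point when the red bin is in the middle. The rim's outer part (radius 133 to 152 mm) is a level black rubber band, clear of the ribs all round: a fingertip pressed down on it anywhere with a few newtons stops the tray almost at once.
- rib1 (a point): top of the black finger rib at the boundary just anticlockwise (seen from above) of the red bin, 22.5 degrees from the red mark, at radius 124 mm, 64 mm above the counter. It turns with the tray. Eight such ribs stand on the rim, every 45 degrees, one at each bin boundary: 16 mm long radially (radius 116 to 132 mm), 7 mm wide, 14 mm above the rim. Good to push sideways.
- rib2 (a point): top of the next such rib, 45 degrees anticlockwise of rib1
- rib3 (a point): top of the next such rib, 90 degrees anticlockwise of rib1
- rib4 (a point): top of the next such rib, 135 degrees anticlockwise of rib1
- rib5 (a point): top of the next such rib, 180 degrees anticlockwise of rib1
- rib6 (a point): top of the next such rib, 225 degrees anticlockwise of rib1
- rib7 (a point): top of the next such rib, 270 degrees anticlockwise of rib1
- rib8 (a point): top of the next such rib, 315 degrees anticlockwise of rib1 (the one just clockwise of the red bin)
- coin_box: dull steel coin box, loose, 85 by 125 by 55 mm high, 0.9 kg; origin at the centre of its underside. Bystander.
- master_key: brass master key lying flat, loose, 85 mm long, 28 mm wide, 5 mm thick; origin on the counter near its middle, x along it towards the bit. Bystander.
- lock_bolt: iron lock bolt lying flat, loose, 92 by 20 by 14 mm with a 9 mm pin on top; origin on the counter near its middle, x along it. Bystander.

How it is judged:
On the way, in this order (a step that is already met when the one before it is completed fails the run):
1. the tray spins freely after a flick: over 0.5 rad/s, no finger on it (contact force between the fingers and stand below 0.05 N and (velocity of joint carousel above 0.5 rad/s or velocity of joint carousel below -0.5 rad/s)), for 0.3 s.
2. the tray has carried the red bin past the opening once and runs on by itself, no finger on it (contact force between the fingers and stand below 0.05 N and ((value of joint carousel above 9 rad and velocity of joint carousel above 0.08 rad/s) or (value of joint carousel below -2.717 rad and velocity of joint carousel below -0.08 rad/s))), for 0.1 s.
3. a fingertip on the tray has brought it to rest with the red bin in the opening (contact force between the fingers and stand above 0.2 N and horizontal distance between red_mark and opening below 0.0215 m and velocity of joint carousel between -0.08 and 0.08 rad/s), for 0.15 s.
At the end, for the whole second after the job is handed in: The tray has run at least one full turn, was stopped by a fingertip, and stands still (under 0.03 rad/s) with the red mark within 21.5 mm of the middle of the serving opening (10 degrees, so that the whole bin lies inside the opening); coin box, key and bolt lie within 15 mm of their places (horizontal distance between red_mark and opening below 0.0215 m and velocity of joint carousel between -0.03 and 0.03 rad/s and (value of joint carousel above 12.3 rad or value of joint carousel below -6 rad) and distance of each of coin_box, master_key, lock_bolt from where it was at the start of the episode below 0.015 m); the robot touches nothing.
It fails at once if after passing the opening the tray stands still with another bin in it (red mark more than half a bin, 50 mm, away) ((value of joint carousel above 6.75 rad or value of joint carousel below -0.467 rad) and horizontal distance between red_mark and opening above 0.05 m and velocity of joint carousel between -0.04 and 0.04 rad/s).
It fails at once if the tray is struck or pressed roughly: more than 150 N at a fingertip (contact force between the fingers and stand above 150 N).
It fails at once if a rib is taken between the fingers: the grasp point comes within 7 mm of its middle with the fingertips below its top ((horizontal distance between the grasp point and rib1 below 0.007 m and height (world z) of the grasp point below 0.08 m) or (horizontal distance between the grasp point and rib2 below 0.007 m and height (world z) of the grasp point below 0.08 m) or (horizontal distance between the grasp point and rib3 below 0.007 m and height (world z) of the grasp point below 0.08 m) or (horizontal distance between the grasp point and rib4 below 0.007 m and height (world z) of the grasp point below 0.08 m) or (horizontal distance between the grasp point and rib5 below 0.007 m and height (world z) of the grasp point below 0.08 m) or (horizontal distance between the grasp point and rib6 below 0.007 m and height (world z) of the grasp point below 0.08 m) or (horizontal distance between the grasp point and rib7 below 0.007 m and height (world z) of the grasp point below 0.08 m) or (horizontal distance between the grasp point and rib8 below 0.007 m and height (world z) of the grasp point below 0.08 m)).
It fails at once if the coin box, key or bolt is lifted, carried or knocked away (distance of any of coin_box, master_key, lock_bolt from where it was at the start of the episode above 0.02 m).
It also fails if it takes over 42 s, if anything falls off the work surface, if the arm or the gripper's body presses on something with over 40 N, if the wrist force passes 120 N, or if a joint passes its speed limit or range.

### The arm

A 7-joint arm with a two-finger parallel gripper is mounted at the origin on the work surface. World frame = base frame: x ahead of the robot, y to its left, z up, the work surface at z = 0. Lengths are in m, angles in rad, forces in N, time in s.
With the tool pointing down it reaches from about 0.4 to 0.85 m from the base axis. Payload 10.4 kg.
Tool frame: the origin (TCP) lies at the very end of the fingers, on their centre line; the grasp point (between the pads) lies manip.hold_point_z behind it (manip.hold_point_z is the distance from the TCP to the grasp point, in m); z points along the fingers, x is the direction in which the jaws open and shut, and the axes are right-handed (so a half turn about z gives the same grasp; the last joint's range is limited). The gripper opens to 85 mm and grips with 20 to 120 N. Pads are 22 mm wide; open, the fingers measure 114 mm over their backs; the gripper's body (76 mm by 85 mm) begins 54 mm behind the grasp point. The pads swing forward as they close: fully open they stand 13 mm farther back than shut.
Start: joints at [1.108, 0.332, -0.065, 1.46, 0.022, 1.35, -0.088], TCP at [0.266, -0.566, 0.231] pointing down, gripper open.
Joint ranges: [-2.6, 2.6], [-0.5, 2.12], [-1.47, 1.34], [0.16, 2.42], [-1.27, 4.41], [0.06, 2.06], [-2.6, 2.6]. Speed limits (rad/s): [2.22, 2.22, 2.79, 2.79, 3.14, 3.14, 3.14].

### API

Orientations are given as a unit quaternion [x, y, z, w].
In Python, from workcell import readout, camera, camera_info, manip gives the robot as it stands.
- The arm moves only by the tool play_rows, never from a script. Its argument "rows" is a list of rows, each a list of 3 entries, a list of its own where there are three numbers: the shift along the world's x, y, z in mm, then the turn, a rotation vector about the world's x, y, z in degrees, then the finger opening in mm, from 0 to 85.4. In form: [[[tx, ty, tz], [rx, ry, rz], fingers], ...]. A call has 1 to 12 rows; each row shifts and turns the commanded pose from where the row before left it; what a row does not reach is not made up. A row lasts 1/8 s, in which the tool goes at most 62.5 mm and 10.7 degrees, less where a joint would pass 70% of its speed; a pose out of reach is approached as far as the arm can. A call with a gripper value outside its range is refused whole. The fingers move at their own pace and stop on an object; "force" is the grip in N (left out, the last holds). Time passes only in rows, so rows that do not move let the fingers close. It gives the time, the measured TCP pose, the force and the opening at its end, in the units of the state.
- readout.get_obs(): the state, without advancing time (a new reading comes with each control period).
- camera(name): name is "side" or "top" or "wrist"; returns the picture (480x640x3 uint8, blue, green, red); there is no depth.
- camera_info(name): a dict with "fx", "fy", "cx", "cy" (pixels), "world_from_camera" (4x4, takes a point from camera to world coordinates). Camera axes: x right, y up, looking along -z (the intrinsics and any distortion apply to the point x, -y, -z); pixel columns grow to the right and rows downward; lengths in m; the calibration is good to about 2 mm. A picture is of the moment at which its call begins: read the wrist's pose just before it. camera_info takes no time and is no camera call; for the wrist camera it gives the pose at the moment of the call.
- manip.hand_in(): hands the job in, once; it reports no verdict.
The state is a dict: "clock": time; "joint_pos": joint angles; "joint_velocities": joint speeds; "tau": joint torques, N m; "position": TCP position; "ee_rot": TCP orientation; "ft_force": force on the tool from outside, world axes, zero at the start; "torque": the same for the moment, N m; "grip_width": opening from 0.0 (shut) to 1.0 (fully open).
Only numpy, scipy, OpenCV 4.12 (cv2) and the standard library are available. Lean on these libraries where they do the work, as an engineer would, in place of code of your own. Each camera call takes 0.05 s, during which the arm holds its last target.

## Working session

There is one attempt and no reset: what is moved stays moved. The work goes in short steps, Python scripts to look and compute and a tool call to move; the robot and the scene stay as the last step left them, time stands still between calls to the robot, and variables do not carry over. Pictures are saved under pics/ and viewed, and the job is handed in when it is done.

Besides the shell and the picture viewer there is one more tool, called after "Emit:" as name(argument=value, ...) on one line, values as JSON. play_rows: Moves the arm, as the interface text tells. Its arguments: {"type":"object","properties":{"rows":{"type":"array"},"force":{"type":"number"}},"required":["rows"]}

```bash
ls; mkdir -p pics
python3 - <<'E'
from workcell import readout,camera,camera_info,manip
import cv2
print(readout.get_obs()); print(manip.hold_point_z)
for n in ("side","top","wrist"):
    cv2.imwrite(f"pics/{n}0.png",camera(n)); print(n,camera_info(n))
E
```

```text
pics
{'clock': 0.0, 'joint_pos': array([ 1.10842369,  0.33287545, -0.06470823,  1.46095294,  0.02159735,
        1.34991506, -0.08848388]), 'joint_velocities': array([-1.11197544e-04,  1.13394840e-03,  3.58951069e-04, -4.12731969e-04,
        1.70416430e-03,  4.52405488e-05,  2.92957301e-04]), 'tau': array([-5.43850565e-04, -6.25443935e+01,  4.86875558e-02, -3.91596973e+01,
        1.61460461e-02,  9.98779113e-03, -2.65161145e-05]), 'position': array([ 0.26591854, -0.56518058,  0.23050817]), 'ee_rot': array([ 8.44326152e-01, -5.35829095e-01, -6.30782581e-04, -3.62776516e-04]), 'ft_force': array([ 0.29330385, -0.22756466,  0.60921539]), 'torque': array([-0.00583016,  0.00808438, -0.0405986 ]), 'grip_width': 0.9951745464725326}
0.0187
side {'fx': 458.2425347405551, 'fy': 458.2425347405551, 'cx': 330.5654939649302, 'cy': 239.8760725618504, 'world_from_camera': array([[ 0.96575189,  0.1525321 , -0.20989819,  0.38305641],
       [-0.25934252,  0.592548  , -0.76264561, -0.71456986],
       [ 0.00804682,  0.79096196,  0.61181241,  0.69460051],
       [ 0.        ,  0.        ,  0.        ,  1.        ]])}
top {'fx': 580.6783666191051, 'fy': 580.6783666191051, 'cx': 317.383766080677, 'cy': 240.0561819572107, 'world_from_camera': array([[ 0.00532206,  0.98189514, -0.18935049,  0.3720787 ],
       [-0.99964196,  0.01018941,  0.0247413 ,  0.06219595],
       [ 0.02622273,  0.18915102,  0.98159781,  1.18721607],
       [ 0.        ,  0.        ,  0.        ,  1.        ]])}
wrist {'fx': 367.7236100221763, 'fy': 367.7236100221763, 'cx': 319.2993885367914, 'cy': 246.5077635257832, 'world_from_camera': array([[ 0.42555067,  0.86116572,  0.27802917,  0.33669383],
       [-0.90493298,  0.40554737,  0.12894815, -0.53190093],
       [-0.00170827, -0.30647174,  0.95187822,  0.37297988],
       [ 0.        ,  0.        ,  0.        ,  1.        ]])}
```

View pics/side0.png

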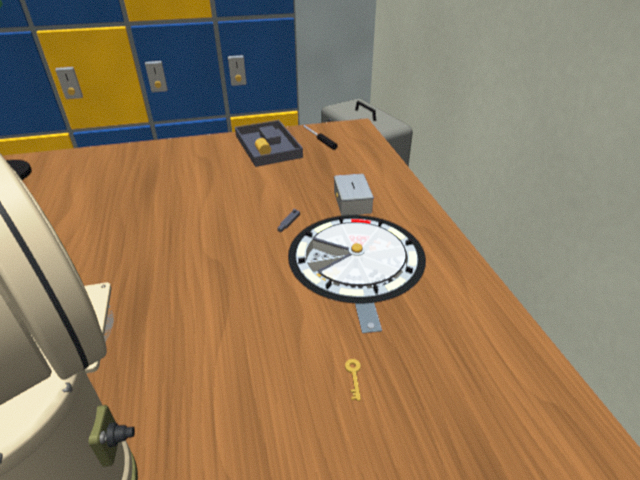

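View pics/top0.png

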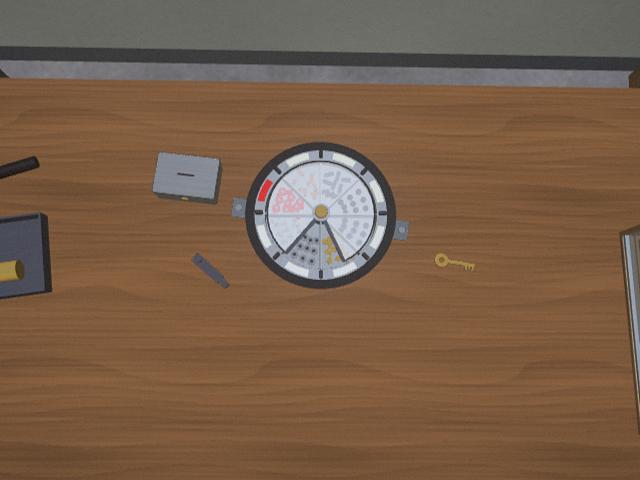

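```bash
cat > h.py <<'E'
import numpy as np, cv2
from workcell import readout,camera,camera_info,manip
def ray(name,uv,z):
    c=camera_info(name); M=c["world_from_camera"]
    u,v=uv; d=M[:3,:3]@np.array([(u-c["cx"])/c["fx"],-(v-c["cy"])/c["fy"],-1.])
    o=M[:3,3]; return o+d*(z-o[2])/d[2]
def proj(name,p):
    c=camera_info(name); M=c["world_from_camera"]
    q=M[:3,:3].T@(np.asarray(p)-M[:3,3]); q=q/-q[2]
    return np.array([c["cx"]+c["fx"]*q[0],c["cy"]-c["fy"]*q[1]])
def redpx(im):
    h=cv2.cvtColor(im,cv2.COLOR_BGR2HSV)
    m=((h[...,0]<8)|(h[...,0]>172))&(h[...,1]>170)&(h[...,2]>100)
    n,l,s,c=cv2.connectedComponentsWithStats(m.astype(np.uint8))
    i=1+np.argmax(s[1:,4]) if n>1 else None
    return (None,0) if i is None else (c[i],s[i,4])
E
python3 - <<'E'
from h import *
im=cv2.imread("pics/top0.png")
print(redpx(im))
h=cv2.cvtColor(im,cv2.COLOR_BGR2HSV)
m=((h[...,0]>15)&(h[...,0]<30)&(h[...,1]>120)).astype(np.uint8)
m2=m[200:225,308:335]; ys,xs=np.nonzero(m2); print("nut",xs.mean()+308,ys.mean()+200,len(xs))
cv2.imwrite("pics/topcrop.png",cv2.resize(im[130:300,220:420],None,fx=4,fy=4,interpolation=cv2.INTER_CUBIC)[:600])
cv2.imwrite("pics/topcrop.png",cv2.resize(im[135:295,225:415],None,fx=3.7,fy=3.7,interpolation=cv2.INTER_CUBIC))
s=cv2.imread("pics/side0.png"); print(redpx(s))
# dark outer band ellipse
g=cv2.cvtColor(im,cv2.COLOR_BGR2GRAY); b=(g<70).astype(np.uint8); b[:135]=0;b[295:]=0;b[:,:240]=0;b[:,400:]=0
cs,_=cv2.findContours(b,cv2.RETR_EXTERNAL,cv2.CHAIN_APPROX_NONE); c=max(cs,key=len)
P=np.array([ray("top",p[0],.05)[:2] for p in c]); 
A=np.c_[2*P,np.ones(len(P))]; x=np.linalg.lstsq(A,(P**2).sum(1),rcond=None)[0]; print("circle",x[:2],np.sqrt(x[2]+x[:2]@x[:2]))
E
```

```text
(array([264.15625  , 190.1796875]), np.int32(128))
nut 320.10869565217394 211.7173913043478 46
(array([359.62790698, 220.51162791]), np.int32(43))
circle [0.64649308 0.02778657] 0.15057736698529975
```

View pics/topcrop.png

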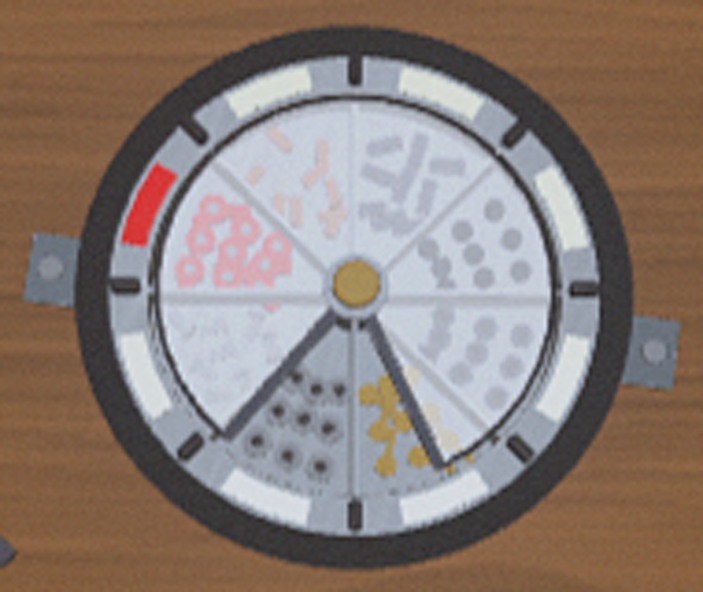

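Run:
```python
from h import *
N=ray("top",(320.1,211.7),.075); print("nut",N)
C=np.array([.6465,.0278]); C=(C+N[:2])/2
a=ray("top",(238.5,207.2),.008);b=ray("top",(402,229.9),.008); d=(a-b)[:2]; print("bar",a,b,"mid",(a+b)/2,"yaw of stand",np.degrees(np.arctan2(d[1],d[0]))-90)
def ang(p): v=p[:2]-C; return np.degrees(np.arctan2(v[1],v[0])),np.hypot(*v)
s1=ang(ray("top",(286.6,252.8),.06)); s2=ang(ray("top",(343.9,260.7),.06)); print("strips",s1,s2)
r=ray("top",redpx(cv2.imread("pics/top0.png"))[0],.05); print("red",r,ang(r))
for uv in ((209,270),(455,262),(188,182)): print(ray("top",uv,.01))
for x in ((355,70),(515,135),(583,289),(519,447),(355,516),(190,447),(125,285),(195,132)):
    print("rib",ang(ray("top",(x[0]/3.7+225,x[1]/3.7+135),.064)))
print(C)
R=readout.get_obs()
from scipy.spatial.transform import Rotation as Ro
print(Ro.from_quat(R["ee_rot"]).as_matrix())
```

```text
nut [0.64357149 0.0291125  0.075     ]
bar [0.66757385 0.19728738 0.008     ] [ 0.62293444 -0.1438021   0.008     ] mid [0.64525414 0.02674264 0.008     ] yaw of stand -7.4560959658962105
strips (np.float64(141.16373345223144), np.float64(0.10484295060986963)) (np.float64(-153.9639306664833), np.float64(0.10719687273708757))
red [0.69311939 0.14182767 0.05      ] (np.float64(67.01698649138729), np.float64(0.12314672084627655))
[0.53482024 0.2528161  0.01      ]
[ 0.55600132 -0.25175872  0.01      ]
[0.72010898 0.30408923 0.01      ]
rib (np.float64(-0.4014116839208619), np.float64(0.12176682348608046))
rib (np.float64(-45.86266008554987), np.float64(0.12322933042811607))
rib (np.float64(-90.09483475399732), np.float64(0.12432157710021552))
rib (np.float64(-134.34314070244884), np.float64(0.12423259607228862))
rib (np.float64(-179.13565376543082), np.float64(0.12450284910499711))
rib (np.float64(135.96831303538892), np.float64(0.12311585985478633))
rib (np.float64(90.4094707197957), np.float64(0.12201248476538007))
rib (np.float64(45.3238175902192), np.float64(0.1210794713646981))
[0.64503575 0.02845625]
[[ 4.25767091e-01 -9.04832674e-01 -4.64851201e-04]
 [-9.04832153e-01 -4.25767344e-01  9.71644737e-04]
 [-1.07709437e-03  6.91796016e-06 -9.99999420e-01]]
```

Emit:
play_rows(rows=[[[20, 50, 0], [0, 0, -2], 0], [[20, 50, 0], [0, 0, -2], 0], [[20, 50, 0], [0, 0, -2], 0], [[20, 50, 0], [0, 0, -2], 0], [[20, 50, 0], [0, 0, -2], 0], [[20, 50, 0], [0, 0, -2], 0], [[20, 50, 0], [0, 0, -2], 0], [[20, 50, 0], [0, 0, -2], 0], [[20, 50, -10], [0, 0, -2], 0], [[20, 50, -20], [0, 0, -2], 0], [[20, 50, -20], [0, 0, -2], 0], [[20, 50, -20], [0, 0, -2], 0]])

```text
clock: 1.65
position: [0.5065, 0.0359, 0.1608]
ee_rot: [0.714, -0.7, 0.0, -0.0]
ft_force: [0.4, -1.2, 0.7]
grip_width: -0.001
```

Emit:
play_rows(rows=[[[12, 14, -40], [0, 0, -1], 0], [[0, 0, -20], [0, 0, 0], 0], [[0, 0, 0], [0, 0, 0], 0]])

```text
clock: 2.02
position: [0.5169, 0.0485, 0.0998]
ee_rot: [0.708, -0.706, -0.001, 0.001]
ft_force: [0.3, 0.2, 0.5]
grip_width: -0.003
```

Run:
```python
from h import *
print(readout.get_obs()["position"])
im=camera("wrist");cv2.imwrite("pics/w1.png",im)
im=camera("side");cv2.imwrite("pics/s1.png",cv2.resize(im[180:330,250:450],None,fx=4,fy=4)[:600])
print([proj("wrist",p) for p in ([.5205,.028,.064],[.519,.05,.056])])
```

```text
[0.51691252 0.0484901  0.0998318 ]
[array([358.05884239, 278.75863799]), array([316.65497626, 275.52004841])]
```

View pics/w1.png

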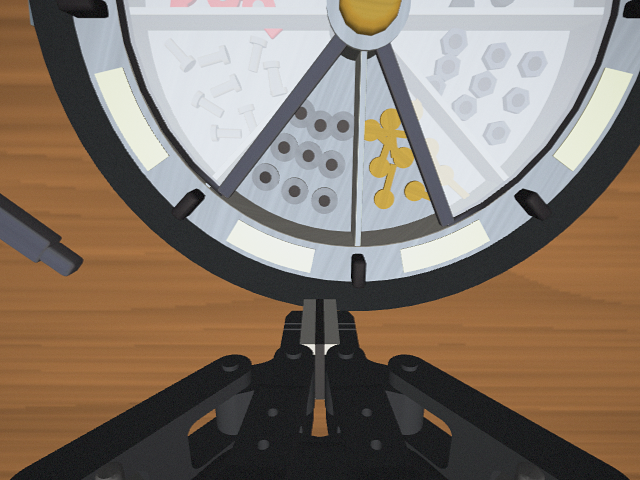

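View pics/s1.png

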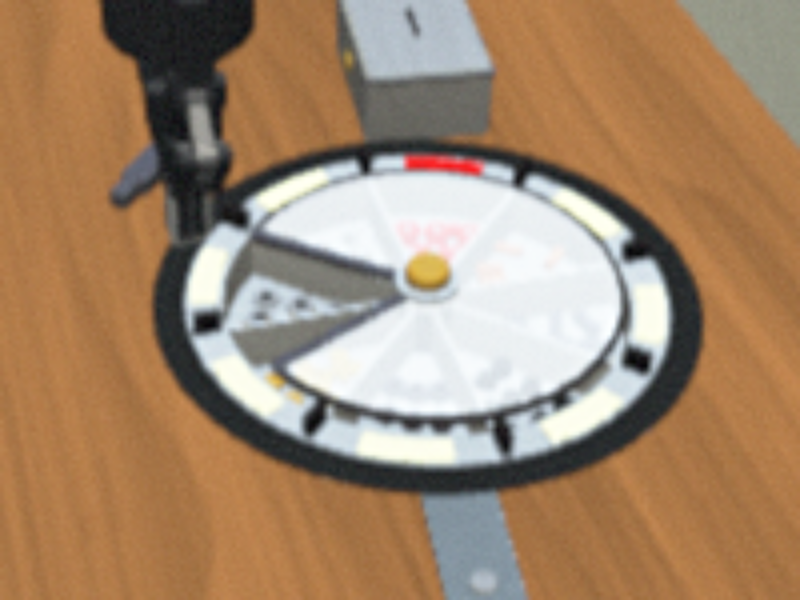

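Emit:
play_rows(rows=[[[5, 3, -20], [0, 0, 0], 0], [[0, 0, -20], [0, 0, 0], 0], [[0, 0, -4], [0, 0, 0], 0], [[0, -3, 0], [0, 0, 0], 0], [[0, -6, 0], [0, 0, 0], 0], [[0, -9, 0], [0, 0, 0], 0], [[0, -12, 0], [0, 0, 0], 0], [[0, -15, 0], [0, 0, 0], 0], [[0, -15, 0], [0, 0, 0], 0], [[0, 3, 10], [0, 0, 0], 0], [[0, 0, 20], [0, 0, 0], 0], [[-20, 0, 5], [0, 0, 0], 0]])

```text
clock: 3.62
position: [0.5042, -0.0045, 0.094]
ee_rot: [0.709, -0.706, 0.001, -0.001]
ft_force: [-1.2, -0.2, 0.4]
grip_width: -0.003
```

```bash
cat > meas.py <<'E'
from h import *
import sys
C=np.array([.645,.0285])
for k in range(int(sys.argv[1])):
    t=readout.get_obs()["clock"]; im=camera("top"); p,a=redpx(im)
    if p is None: print(t,"none"); continue
    r=ray("top",p,.05)[:2]-C
    print(round(float(t),3),"deg to go ccw",round((172.9-np.degrees(np.arctan2(r[1],r[0])))%360,2),"r",np.hypot(*r).round(4),a)
cv2.imwrite(sys.argv[2],im)
E
python3 meas.py 6 pics/t2.png; python3 -c "
from workcell import readout as r;o=r.get_obs();print(o['position'],o['ft_force'])"
```

```text
3.625 deg to go ccw 63.74 r 0.122 131
3.675 deg to go ccw 61.27 r 0.1217 130
3.725 deg to go ccw 58.78 r 0.1218 127
3.775 deg to go ccw 56.42 r 0.1216 126
3.825 deg to go ccw 53.63 r 0.1216 127
3.875 deg to go ccw 51.27 r 0.1216 129
[ 0.50349277 -0.00533427  0.09232278] [-0.29671363  0.81589352  0.45396036]
```

Emit:
play_rows(rows=[[[0, 0, -22], [0, 0, 0], 0], [[0, 0, 0], [0, 0, 0], 0], [[0, 0, 0], [0, 0, 0], 0], [[0, 0, 0], [0, 0, 0], 0], [[0, 0, 0], [0, 0, 0], 0], [[0, 0, 0], [0, 0, 0], 0], [[0, 0, 0], [0, 0, 0], 0], [[0, 0, 0], [0, 0, 0], 0], [[0, 0, 0], [0, 0, 0], 0], [[0, 0, 0], [0, 0, 0], 0], [[0, 0, 0], [0, 0, 0], 0], [[0, 0, 0], [0, 0, 0], 0]])

```text
clock: 5.42
position: [0.5031, -0.0055, 0.0703]
ee_rot: [0.708, -0.706, 0.0, 0.0]
ft_force: [0.9, 1.3, -0.1]
grip_width: 0.001
```

```bash
python3 meas.py 3 pics/t3.png; python3 -c "
from workcell import readout as r;o=r.get_obs();print(o['position'],o['ft_force'])
from workcell import camera;import cv2;cv2.imwrite('pics/w3.png',camera('wrist'))"
```

```text
5.425 none
5.475 none
5.525 none
[ 0.50313263 -0.00553458  0.07034352] [-0.01685095  0.73119434 -0.427503  ]
```

View pics/w3.png

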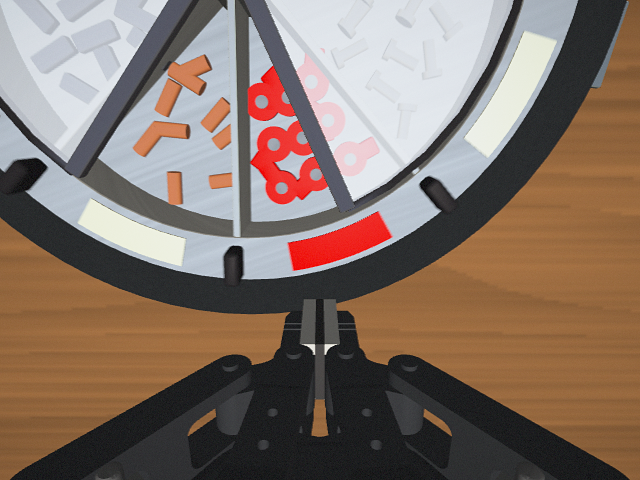

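View pics/t3.png

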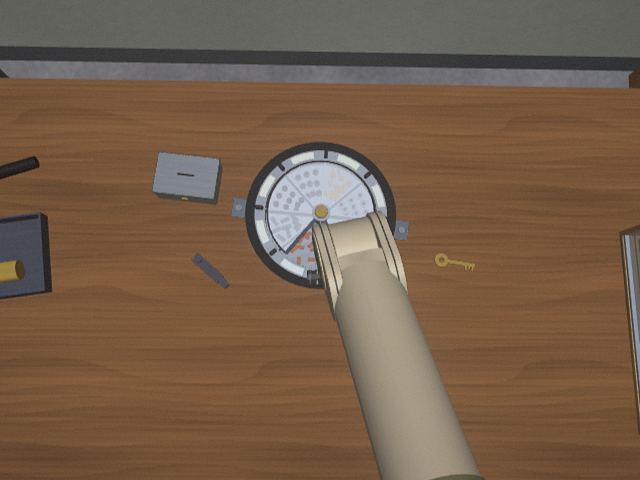

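Emit:
play_rows(rows=[[[0, 0, 0], [0, 0, 0], 0], [[0, 0, 0], [0, 0, 0], 0], [[0, 0, 0], [0, 0, 0], 0], [[0, 0, 0], [0, 0, 0], 0], [[0, 0, 0], [0, 0, 0], 0], [[0, 0, 0], [0, 0, 0], 0], [[0, 0, 0], [0, 0, 0], 0], [[0, 0, 0], [0, 0, 0], 0], [[0, 0, 0], [0, 0, 0], 0], [[0, 0, 0], [0, 0, 0], 0], [[0, 0, 0], [0, 0, 0], 0], [[0, 0, 0], [0, 0, 0], 0]])

```text
clock: 7.12
position: [0.5031, -0.0055, 0.0704]
ee_rot: [0.708, -0.706, 0.0, -0.0]
ft_force: [-0.4, -0.3, 0.1]
grip_width: 0.001
```

Emit:
play_rows(rows=[[[0, 0, 0], [0, 0, 0], 0], [[0, 0, 0], [0, 0, 0], 0], [[0, 0, 0], [0, 0, 0], 0], [[0, 0, 0], [0, 0, 0], 0], [[0, 0, 0], [0, 0, 0], 0], [[0, 0, 0], [0, 0, 0], 0], [[0, 0, 0], [0, 0, 0], 0], [[0, 0, 0], [0, 0, 0], 0], [[0, 0, 0], [0, 0, 0], 0], [[0, 0, 0], [0, 0, 0], 0], [[0, 0, 0], [0, 0, 0], 0], [[0, 0, 0], [0, 0, 0], 0]])

```text
clock: 8.62
position: [0.5031, -0.0055, 0.0703]
ee_rot: [0.708, -0.706, 0.0, 0.0]
ft_force: [0.2, -0.0, -0.5]
grip_width: 0.001
```

Emit:
play_rows(rows=[[[0, 0, 0], [0, 0, 0], 0], [[0, 0, 0], [0, 0, 0], 0], [[0, 0, 0], [0, 0, 0], 0], [[0, 0, 0], [0, 0, 0], 0], [[0, 0, 0], [0, 0, 0], 0], [[0, 0, 0], [0, 0, 0], 0], [[0, 0, 0], [0, 0, 0], 0], [[0, 0, 0], [0, 0, 0], 0], [[0, 0, 0], [0, 0, 0], 0], [[0, 0, 0], [0, 0, 0], 0], [[0, 0, 0], [0, 0, 0], 0], [[0, 0, 0], [0, 0, 0], 0]])

```text
clock: 10.12
position: [0.5031, -0.0055, 0.0703]
ee_rot: [0.708, -0.706, 0.0, 0.0]
ft_force: [-0.0, 0.0, 0.6]
grip_width: 0.003
```

```bash
python3 meas.py 4 pics/t4.png
```

```text
10.125 deg to go ccw 163.32 r 0.1245 115
10.175 deg to go ccw 161.98 r 0.1244 116
10.225 deg to go ccw 160.07 r 0.1244 112
10.275 deg to go ccw 158.66 r 0.1243 114
```

Emit:
play_rows(rows=[[[0, 0, 0], [0, 0, 0], 0], [[0, 0, 0], [0, 0, 0], 0], [[0, 0, 0], [0, 0, 0], 0], [[0, 0, 0], [0, 0, 0], 0], [[0, 0, 0], [0, 0, 0], 0], [[0, 0, 0], [0, 0, 0], 0], [[0, 0, 0], [0, 0, 0], 0], [[0, 0, 0], [0, 0, 0], 0], [[0, 0, 0], [0, 0, 0], 0], [[0, 0, 0], [0, 0, 0], 0], [[0, 0, 0], [0, 0, 0], 0], [[0, 0, 0], [0, 0, 0], 0]])

```text
clock: 11.82
position: [0.5031, -0.0055, 0.0703]
ee_rot: [0.708, -0.706, 0.0, 0.0]
ft_force: [-0.2, 0.6, -0.1]
grip_width: -0.007
```

Emit:
play_rows(rows=[[[0, 0, 0], [0, 0, 0], 0], [[0, 0, 0], [0, 0, 0], 0], [[0, 0, 0], [0, 0, 0], 0], [[0, 0, 0], [0, 0, 0], 0], [[0, 0, 0], [0, 0, 0], 0], [[0, 0, 0], [0, 0, 0], 0], [[0, 0, 0], [0, 0, 0], 0], [[0, 0, 0], [0, 0, 0], 0], [[0, 0, 0], [0, 0, 0], 0], [[0, 0, 0], [0, 0, 0], 0], [[0, 0, 0], [0, 0, 0], 0], [[0, 0, 0], [0, 0, 0], 0]])

```text
clock: 13.32
position: [0.5031, -0.0055, 0.0703]
ee_rot: [0.708, -0.706, 0.0, 0.0]
ft_force: [-0.7, 0.4, 0.8]
grip_width: 0.001
```

```bash
python3 meas.py 4 pics/t5.png
```

```text
13.325 deg to go ccw 74.13 r 0.1223 131
13.375 deg to go ccw 72.59 r 0.1223 127
13.425 deg to go ccw 71.38 r 0.1222 130
13.475 deg to go ccw 70.33 r 0.1221 129
```

Emit:
play_rows(rows=[[[0, 0, 0], [0, 0, 0], 0], [[0, 0, 0], [0, 0, 0], 0], [[0, 0, 0], [0, 0, 0], 0], [[0, 0, 0], [0, 0, 0], 0], [[0, 0, 0], [0, 0, 0], 0], [[0, 0, 0], [0, 0, 0], 0], [[0, 0, 0], [0, 0, 0], 0], [[0, 0, 0], [0, 0, 0], 0], [[0, 0, 0], [0, 0, 0], 0], [[0, 0, 0], [0, 0, 0], 0], [[0, 0, -4], [0, 0, 0], 0]])

```text
clock: 14.9
position: [0.5033, -0.0056, 0.0664]
ee_rot: [0.708, -0.706, 0.0, -0.0]
ft_force: [0.3, -0.2, 0.4]
grip_width: 0.002
```

```bash
python3 meas.py 2 pics/t6.png;  python3 - <<'E'
from h import *
C=np.array([.645,.0285])
print(readout.get_obs()['position'],readout.get_obs()['clock'])
im=camera("wrist"); cv2.imwrite("pics/w6.png",im)
p,a=redpx(im); r=ray("wrist",p,.05)[:2]-C; print(p,a,r,172.9-np.degrees(np.arctan2(r[1],r[0])),np.hypot(*r))
E
```

```text
14.9 deg to go ccw 37.52 r 0.1214 126
14.95 deg to go ccw 36.38 r 0.1214 126
[ 0.50278612 -0.00558341  0.06581253] 15.0
[ 48.20900693 189.56466513] 3464 [-0.08963041  0.08313661] 35.74743595452159 0.12225099726787737
```

View pics/w6.png

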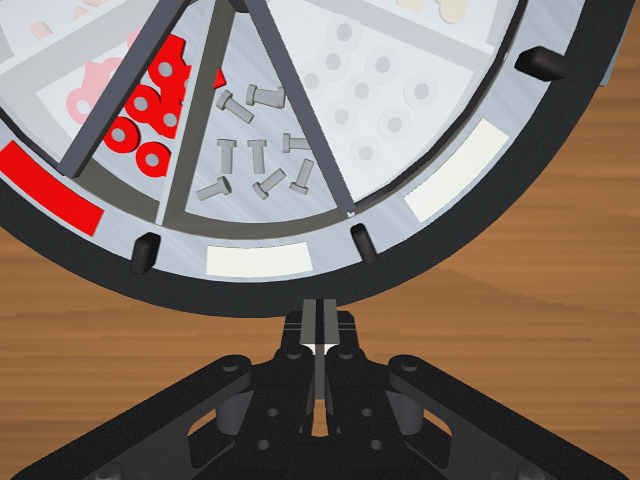

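Emit:
play_rows(rows=[[[0, 0, 0], [0, 0, 0], 0], [[0, 0, 0], [0, 0, 0], 0], [[0, 0, 0], [0, 0, 0], 0], [[0, 0, 0], [0, 0, 0], 0], [[0, 0, 0], [0, 0, 0], 0], [[0, 0, 0], [0, 0, 0], 0], [[0, 0, -4], [0, 0, 0], 0], [[0, 0, -4], [0, 0, 0], 0]])

```text
clock: 16.05
position: [0.5031, -0.0056, 0.058]
ee_rot: [0.708, -0.706, 0.0, 0.0]
ft_force: [-0.5, 0.1, 0.5]
grip_width: 0.001
```

```bash
cat > mw.py <<'E'
from h import *
import sys
C=np.array([.645,.0285])
o=readout.get_obs();print(o['position'],o['clock'],o['ft_force'])
im=camera("wrist"); cv2.imwrite(sys.argv[1],im)
# label only: ray radius band
h=cv2.cvtColor(im,cv2.COLOR_BGR2HSV); m=((h[...,0]<8)|(h[...,0]>172))&(h[...,1]>170)&(h[...,2]>100)
ys,xs=np.nonzero(m); P=np.array([ray("wrist",q,.05)[:2]-C for q in zip(xs[::5],ys[::5])]); R=np.hypot(*P.T); P=P[(R>.113)&(R<.135)]
r=P.mean(0); print(len(P),172.9-np.degrees(np.arctan2(r[1],r[0])),np.hypot(*r), "ends", 172.9-np.degrees(np.arctan2(P[:,1],P[:,0])%(2*np.pi)).min(),172.9-np.degrees(np.arctan2(P[:,1],P[:,0])%(2*np.pi)).max())
E
python3 mw.py pics/w7.png
```

```text
[ 0.50306354 -0.00556873  0.05800111] 16.05 [-0.51574571  0.09385895  0.48850569]
673 14.20714114467171 0.12205817668716563 ends 24.878764739648233 3.262003714028907
```

Emit:
play_rows(rows=[[[0, 0, 0], [0, 0, 0], 0], [[0, 0, -1], [0, 0, 0], 0], [[0, 0, -6], [0, 0, 0], 0], [[0, 0, -2], [0, 0, 0], 0], [[0, 0, 0], [0, 0, 0], 0]])

```text
clock: 16.73
position: [0.5032, -0.0058, 0.0501]
ee_rot: [0.708, -0.706, 0.0, 0.0]
ft_force: [-5.1, -2.8, 13.8]
grip_width: 0.002
```

```bash
python3 mw.py pics/w8.png; python3 mw.py pics/w8.png
```

```text
[ 0.5032137  -0.00583377  0.05006122] 16.725 [-5.05408094 -2.81266801 13.76687899]
718 5.52657937902174 0.12204176077883305 ends 16.384477133296798 -5.467805418290226
[ 0.50318736 -0.00584413  0.05004734] 16.775 [-5.43632563 -0.58583909 13.44595038]
718 5.569236951049817 0.12207781994232407 ends 16.359300665262992 -5.43846949091909
```

View pics/w8.png

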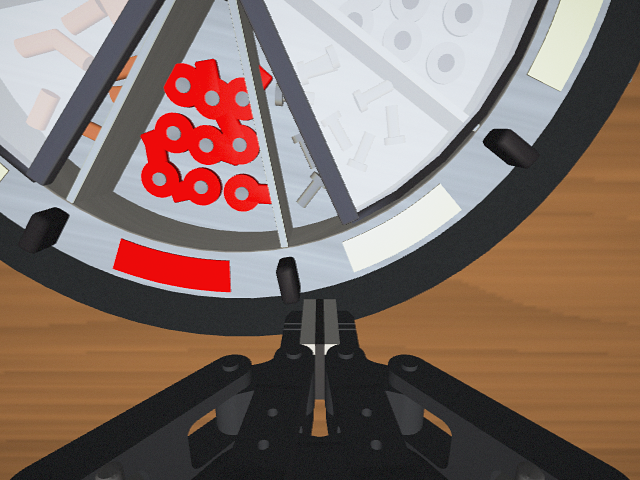

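Emit:
play_rows(rows=[[[0, 0, 0], [0, 0, 0], 0], [[0, 0, 0], [0, 0, 0], 0], [[0, 0, 0], [0, 0, 0], 0], [[0.3, -1, 0], [0, 0, 0], 0], [[0.3, -1, 0], [0, 0, 0], 0], [[0.3, -1, 0], [0, 0, 0], 0], [[0.3, -1, 0], [0, 0, 0], 0], [[0.3, -1, 0], [0, 0, 0], 0], [[0.3, -1, 0], [0, 0, 0], 0], [[0.3, -1, 0], [0, 0, 0], 0], [[0.3, -1, 0], [0, 0, 0], 0], [[0, 0, 0], [0, 0, 0], 0]])

```text
clock: 18.32
position: [0.5058, -0.0138, 0.0501]
ee_rot: [0.708, -0.706, 0.0, 0.0]
ft_force: [-3.7, -1.0, 12.3]
grip_width: -0.001
```

```bash
python3 mw.py pics/w9.png
```

```text
[ 0.50581371 -0.01383078  0.05005788] 18.325 [-3.73790611 -1.01873914 12.33408562]
703 2.2156813385249166 0.12209484440332481 ends 13.036854406337454 -8.753760100934755
```

Emit:
play_rows(rows=[[[0, 0, 0], [0, 0, 0], 0], [[0, 0, 0], [0, 0, 0], 0], [[0, 0, 5], [0, 0, 0], 0], [[0, 0, 20], [0, 0, 0], 0], [[0, 0, 30], [0, 0, 0], 0], [[-20, 0, 30], [0, 0, 0], 0], [[-20, 0, 30], [0, 0, 0], 0], [[0, 0, 0], [0, 0, 0], 0], [[0, 0, 0], [0, 0, 0], 0]])

```text
clock: 19.5
position: [0.4655, -0.0137, 0.1639]
ee_rot: [0.708, -0.706, 0.0, 0.0]
ft_force: [-0.6, 0.5, -0.5]
grip_width: -0.002
```

```bash
python3 mw.py pics/w10.png; python3 mw.py pics/w11.png;python3 - <<'E'
from h import *
im=camera("top"); cv2.imwrite("pics/t11.png",im)
E
python3 mw.py pics/w12.png
```

```text
[ 0.46551042 -0.01371017  0.1638896 ] 19.5 [-0.58487477  0.45879417 -0.52044315]
287 4.08958635189137 0.12245483643017122 ends 14.718030718451388 -6.830202989502766
[ 0.46537598 -0.01362185  0.1635048 ] 19.55 [0.12880986 0.29450873 0.23292267]
288 3.9905419312354127 0.12229604470833945 ends 14.733229032019494 -6.867163759523436
[ 0.46531172 -0.01344292  0.1633552 ] 19.65 [ 0.38940877 -0.0285277   0.48476363]
289 4.219087835477012 0.12221941263202772 ends 14.930357050756726 -6.629919941801205
```

View pics/w12.png

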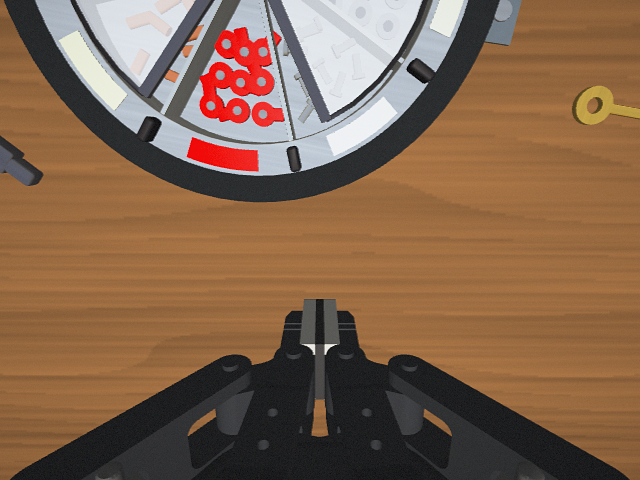

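View pics/t11.png

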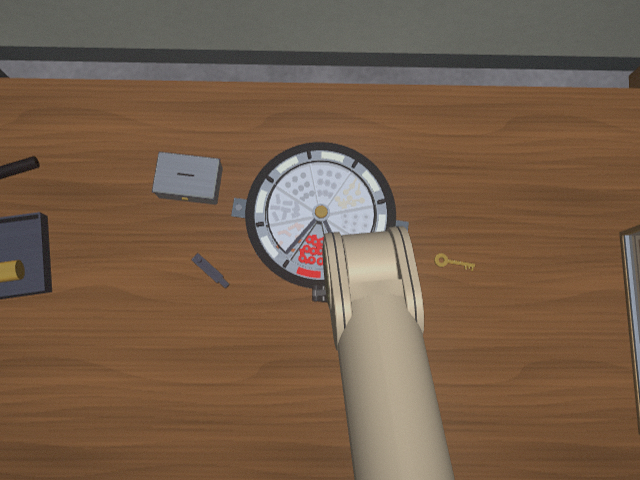

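Emit:
play_rows(rows=[[[0, -40, 10], [0, 0, 0], 0], [[0, -40, 0], [0, 0, 0], 0], [[0, -40, 0], [0, 0, 0], 0], [[0, -40, 0], [0, 0, 0], 0], [[0, -40, 0], [0, 0, 0], 0], [[0, 0, 0], [0, 0, 0], 0], [[0, 0, 0], [0, 0, 0], 0]])

```text
clock: 20.58
position: [0.4656, -0.2128, 0.1737]
ee_rot: [0.708, -0.706, -0.001, -0.0]
ft_force: [0.4, 0.3, 0.5]
grip_width: -0.003
```

```bash
sed -i 's/range(int(sys.argv\[1\]))/range(int(sys.argv[1]))/' meas.py
cat > lab.py <<'E'
from h import *
import sys
C=np.array([.645,.0285])
t=readout.get_obs()["clock"]
im=camera("top"); cv2.imwrite(sys.argv[1],im)
h=cv2.cvtColor(im,cv2.COLOR_BGR2HSV); m=((h[...,0]<8)|(h[...,0]>172))&(h[...,1]>170)&(h[...,2]>100)
ys,xs=np.nonzero(m); P=np.array([ray("top",q,.05)[:2]-C for q in zip(xs,ys)]); R=np.hypot(*P.T); P=P[(R>.113)&(R<.135)]
r=P.mean(0); print(t,len(P),172.9-np.degrees(np.arctan2(r[1],r[0])),np.hypot(*r))
E
python3 lab.py pics/t12.png
```

```text
20.575 124 4.7227046796634795 0.12142657598165402
```

Emit:
play_rows(rows=[[[0, 0, 0], [0, 0, 0], 0], [[0, 0, 0], [0, 0, 0], 0], [[0, 0, 0], [0, 0, 0], 0], [[0, 0, 0], [0, 0, 0], 0], [[0, 0, 0], [0, 0, 0], 0], [[0, 0, 0], [0, 0, 0], 0], [[0, 0, 0], [0, 0, 0], 0], [[0, 0, 0], [0, 0, 0], 0]])

```text
clock: 21.62
position: [0.4655, -0.2135, 0.1743]
ee_rot: [0.708, -0.706, 0.0, 0.0]
ft_force: [-0.5, 0.5, 0.2]
grip_width: -0.003
```

```bash
python3 lab.py pics/t13.png
python3 - <<'E'
import cv2
a=cv2.imread("pics/t13.png");b=cv2.imread("pics/top0.png")
d=cv2.absdiff(a,b).max(2)
for n,(x,y,w,h) in dict(box=(148,145,80,65),bolt=(185,245,50,50),key=(428,245,55,35)).items(): print(n,(d[y:y+h,x:x+w]>40).sum())
cv2.imwrite("pics/c13.png",cv2.resize(a[135:295,225:415],None,fx=3.7,fy=3.7,interpolation=cv2.INTER_CUBIC))
E
```

```text
21.625 125 4.899835246480109 0.12142052852517858
box 0
bolt 0
key 237
```

View pics/c13.png

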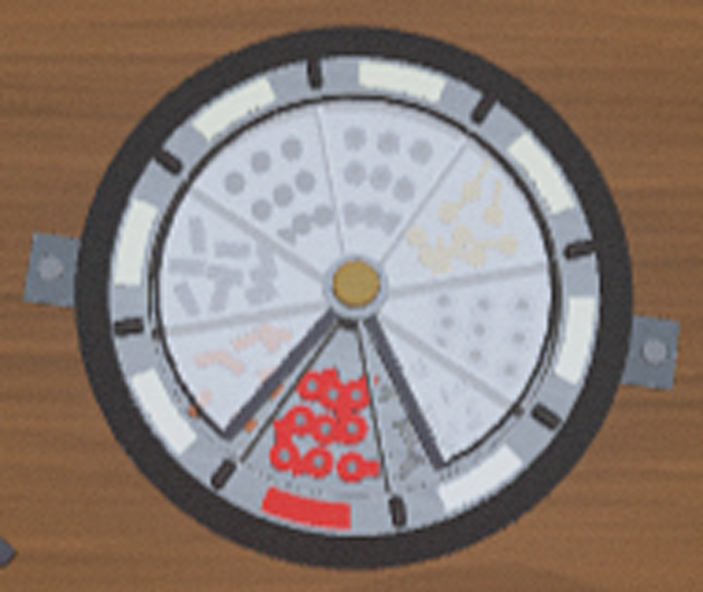

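```bash
python3 lab.py pics/t14.png
python3 - <<'E'
import cv2
a=cv2.imread("pics/t11.png");b=cv2.imread("pics/top0.png");d=cv2.absdiff(a,b).max(2)
print("key diff after lifting",(d[245:280,428:483]>40).sum())
from workcell import manip
print(manip.hand_in())
E
```

```text
21.675 126 4.857154947382412 0.12139376908812012
key diff after lifting 0
the job is handed in; nothing more can be done
None
```

I flicked the tray anticlockwise and braked it with a fingertip. It now stands still with the whole red bin in the serving opening, and the job is handed in at about 21.7 s. No verdict was reported.

- **Flick:** I pushed a rib with the shut fingertips. The tray ran free at about 0.87 rad/s and carried the red bin past the opening once.
- **Brake:** On the second arrival I pressed the rubber band with about 14 N. The tray stopped about 5.5° before the middle. I then drew it slowly about 3° closer under the finger, lifted off and moved the arm clear.
- **Resting position:** Three top-camera readings over 1.1 s gave 4.7° to 4.9° short of the middle. The limit is 10°, and my estimate of the middle is good to about 1°. The pictures show the bin between the two steel strips.
- **Disagreement in the checks:** The wrist camera read 2.2° just before I lifted the finger and about 4.1° just after. The tray may have sprung back slightly, or the changed viewpoint may explain it. I saw no drift afterwards.
- **Bystanders:** The coin box and bolt looked the same as in the first picture at the end. The key did too just after the lift. In the last picture the key area differed, most likely because the arm was over it. I did not check this, but the tool never came near the key on the counter.

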